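# Pull the fume-hood vent flap shut with the hook pole

## Robot

A 6-joint arm with a two-finger parallel gripper is mounted at the origin on the work surface. World frame = base frame: x ahead of the robot, y to its left, z up, the work surface at z = 0. Lengths are in m, angles in rad, forces in N, time in s.
With the tool pointing down it reaches from about 0.325 to 0.9 m from the base axis. Payload 6.1 kg.
Tool frame: the origin (TCP) lies at the very end of the fingers, on their centre line; the grasp point (between the pads) lies 19 mm behind it; z points along the fingers, y is the line along which they close (so a half turn about z gives the same grasp; the last joint's range is limited). The gripper opens to 85 mm and grips with 20 to 120 N. Pads are 22 mm wide; open, the fingers measure 114 mm over their backs; the gripper's body (76 mm by 85 mm) begins 54 mm behind the grasp point. The pads swing forward as they close: fully open they stand 13 mm farther back than shut.
Start: joints at [-1.443, 0.22, 1.526, -0, 1.395, -0.126], TCP at [0.157, -0.605, 0.231] pointing down, gripper open.
Joint ranges: [-2.98, 2.98], [-0.91, 2.08], [0.09, 2.57], [-1.24, 4.39], [0.2, 2.65], [-2.68, 2.68]. Speed limits (rad/s): [2.57, 2.57, 3.01, 3.14, 3.14, 3.14].

## Interface

Orientations are given as a unit quaternion [w, x, y, z].
In Python, from cell import bot gives the robot as it stands.
- The arm moves only by the shell command python3 -m jog 'ROWS' [FORCE]. ROWS is JSON, a list of rows, each a list of 3 entries, a list of its own where there are three numbers: the shift along the tool's x, y, z in units of 50 mm (1.0 is 50 mm), then the turn about the tool's z in units of 10 degrees (1.0 is 10 degrees), then the finger opening in mm, from 0 to 85.4. In form: [[[tx, ty, tz], yaw, gripper], ...]. A call has 1 to 5 rows; each row shifts and turns the commanded pose from where the row before left it, along the tool's axes as they then stand; what a row does not reach is not made up. A row lasts 1/8 s, in which the tool goes at most 62.5 mm and 10.7 degrees, less where a joint would pass 70% of its speed; a pose out of reach is approached as far as the arm can. A call is refused whole if a number of a shift passes 1 or a number of a turn 1, either way. A call with a gripper value outside its range is refused whole. The fingers move at their own pace and stop on an object; FORCE is the grip in N (left out, the last holds). Time passes only in rows, so rows that do not move let the fingers close. It gives the time, the measured TCP pose, the force, the opening and the grip force at its end, in the units of the state.
- bot.state(): the state, without advancing time (a new reading comes with each control period).
- bot.read_camera(name): name is "scene" or "top"; returns the picture (400x640x3 uint8, red, green, blue); there is no depth.
- bot.calibration(name): a dict with "intrinsics" (3x3 intrinsics, pixels), "k1" (the pictures are not rectified: a ray, as slopes to the right and down, at radius r is drawn at 1 + k1 r^2 times it, then the intrinsics apply), "R" (3x3) and "t" (3): a world point X has camera coordinates R X + t. Camera axes: x right, y down, z forward; pixel columns grow to the right and rows downward; lengths in m; the calibration is good to about 2 mm. A picture is of the moment at which its call begins. calibration takes no time and is no camera call.
- bot.finish_job(): hands the job in; it is judged then, once.
The state is a dict: "time": time; "q": joint angles; "qd": joint speeds; "effort": joint torques, N m; "tcp_pos": TCP position; "tool_rot": TCP orientation; "ft_force": force on the tool from outside, world axes, zero at the start; "torque": the same for the moment, N m; "width": finger opening in m; "gripper_force": force on a finger pad.
Only numpy, scipy, OpenCV 4.12 (cv2) and the standard library are available. Lean on these libraries where they do the work, as an engineer would, in place of code of your own. Each camera call takes 0.05 s, during which the arm holds its last target. There are 200 camera calls.

## Task

The flap of the white extraction vent stands open: take the hook pole out of its cradle, put its hook down through the ring eye at the top of the flap and pull the flap shut until its catch snaps over and holds it. Pull steadily and gently, just hard enough for the snap (never more than 12 N on the vent), and touch the vent only with the pole, never with the gripper or arm. Then unhook and lay the pole back in both forks of its cradle the way it lay, hook hanging down, without disturbing the other things on the bench.

Things in the scene. Friction and masses are not known exactly. Their poses are not given: they have to be found in the camera images.
- vent: White and aluminium extraction vent, fixed, 290 mm wide, open on top: a flap 190 wide between two aluminium posts 230 high (inner faces 122 either side of the middle) and white cheeks 162 high running back. Origin on the bench below the middle of the hinge; x points from its front (robot side) to its back, z up.
- hinge (a point): Middle of the flap's bottom hinge line, which runs along the vent's y axis, 65 mm above the bench.
- flap (a joint): Flap angle, rad: 0 is upright, positive leans its top back (vent +x, away from the robot). Starts at 0.45 to 0.62 and stays where it is left: the stiff hinge and the 0.3 kg panel take 1 to 4 N at the ring. Shut and caught it reads somewhere between -0.045 and 0.048, depending on the catch's setting, which is not measured.
- catch (a point): Nominal place of the adjustable spring roller catch with rubber buffer, at the flap's left edge (vent +y); its true, unmeasured setting is up to 4.6 mm nearer or farther along vent x. Over the last 16 mm of ring travel the pull climbs to about 7 N, then sinks to nothing 3 mm before the end, where the catch draws the flap in against the hard buffer. Let go earlier, the flap is pushed back open.
- ring (a point): Centre of the steel ring eye on the robot side of the flap, at its top middle: 24 mm inside diameter, 5 mm wire. With the flap upright the ring's plane is level, its centre 160 mm above and 30 mm in front (vent -x) of the hinge line, 26 mm off the flap's face. It turns with the flap; point z is the ring's axis, tilted back by the flap angle.
- pole: Hook pole, 310 mm long, about 160 g, lying level in the cradle: 14 mm aluminium tube along x from -176 to 97 mm, with a grey square grip 80 long, 20 wide (y), 22 high (z); its centre is the origin, near the centre of mass. An 8 mm rod goes on to x = 130 mm and bends square down (-z) as the hook finger, whose round tip is 44 mm below the tube's axis.
- hook_tip (a point): Lowest point of the pole's hook finger, 130 mm ahead of (x) and 44 mm below (z) the pole's origin.
- cradle: Fixed cradle: grey base 240 x 80 x 10 mm, two white forks at x = -100 and +65 mm. The 14 mm tube rests in 20 mm wide slots with flared mouths (tops 103 mm up), its axis 80 mm above the bench. Origin on the bench straight below the resting pole's origin; x along the pole, hook hanging down beyond the +x fork.
- bottle: Bystander: amber bottle, 72 mm diameter, 165 high; origin at the centre of its underside.
- jar: Bystander: amber jar, 56 mm diameter, 85 high; origin at the centre of its underside.
- beaker: Bystander: glass beaker, 68 mm diameter, 90 high; origin at the centre of its underside.
- washbottle: Bystander: white plastic bottle, 64 mm diameter, 150 high; origin at the centre of its underside.
- vialrack: Bystander: white vial rack, 90 x 150, 70 high with vials; origin at the centre of its underside.
- spatula: Bystander: flat steel spatula, 170 mm long, lying on the bench; origin below it.

How it is judged:
On the way, in this order (a step that is already met when the one before it is completed fails the run):
1. the pole's hook finger is down through the ring eye (x of hook_tip in the frame of ring between -0.018 and 0.03 m and y of hook_tip in the frame of ring between -0.018 and 0.018 m and z of hook_tip in the frame of ring between -0.04 and -0.003 m), for 0.2 s.
2. the flap is pulled shut past its catch while the hook is in the ring (all of step 1 and value of joint flap below 0.052 rad), for 0.1 s.
At the end, for the whole second after the job is handed in: The flap is shut and held by its catch (hinge angle below 0.052 rad), and the pole lies at rest in both forks of the cradle the way it lay: within 20 mm along and 7 mm across its first place, level, hook at the same end hanging down (value of joint flap below 0.052 rad and x of pole in the frame of cradle between -0.02 and 0.02 m and y of pole in the frame of cradle between -0.007 and 0.007 m and z of pole in the frame of cradle between 0.074 and 0.086 m and angle between the x axis of pole and the x axis of cradle, either way round below 0.08 rad and x of hook_tip in the frame of cradle above 0.09 m and z of hook_tip in the frame of cradle below 0.05 m and linear speed of pole below 0.02 m/s); the robot touches nothing.
It fails at once if more than 12 N between the pole and the vent or its flap (contact force between pole and vent above 12 N).
It fails at once if the gripper touches the vent or its flap (contact force between the fingers and vent above 0.5 N).
It fails at once if the arm touches the vent or its flap (contact force between the arm and vent above 0.5 N).
It fails at once if a bystander is moved by more than 30 mm (distance of any of bottle, jar, beaker, washbottle, vialrack, spatula from where it was at the start of the episode above 0.03 m).
It also fails if it takes over 69 s, if anything falls off the work surface, if the arm or the gripper's body presses on something with over 40 N, if the wrist force passes 120 N, or if a joint passes its speed limit or range.

## Working session

There is one attempt and no reset: what is moved stays moved. The work goes in short steps, Python scripts to look and compute and a shell command to move; the robot and the scene stay as the last step left them, time stands still between calls to the robot, and variables do not carry over. Pictures are saved under pics/ and viewed, at most 10 in all, crops included, and the job is handed in when it is done.

```bash
ls; mkdir -p pics; python3 - <<'E'
from cell import bot
import cv2
for n in("scene","top"):
    cv2.imwrite(f"pics/{n}0.png",bot.read_camera(n)[:,:,::-1]); c=bot.calibration(n); print(n,c)
print(bot.state())
E
```

```text
pics
scene {'intrinsics': array([[419.44518817,   0.        , 325.71188078],
       [  0.        , 419.44518817, 197.98139284],
       [  0.        ,   0.        ,   1.        ]]), 'k1': -0.07286923084592425, 'R': array([[ 0.69214058,  0.72174847,  0.00453336],
       [ 0.60451796, -0.5762647 , -0.54997912],
       [-0.39433418,  0.38340336, -0.8351661 ]]), 't': array([-0.34966658, -0.23420347,  1.48502572])}
top {'intrinsics': array([[395.59460594,   0.        , 326.47021196],
       [  0.        , 395.59460594, 199.51459584],
       [  0.        ,   0.        ,   1.        ]]), 'k1': -0.038516640390687924, 'R': array([[ 0.00669659, -0.99989575, -0.01279241],
       [-0.98184928, -0.00414981, -0.18961745],
       [ 0.18954459,  0.01383001, -0.98177471]]), 't': array([-0.00564263,  0.54253208,  1.44226841])}
{'time': 0.1, 'q': array([-1.44308196e+00,  2.21187746e-01,  1.52750087e+00,  3.07907304e-06,
        1.39470002e+00, -1.26103006e-01]), 'qd': array([ 4.52174251e-05, -1.46878591e-03, -1.86479339e-03, -1.13804554e-03,
       -2.80726075e-03,  6.24024571e-04]), 'effort': array([ 8.10117926e-04, -4.98244286e+01, -3.90548694e+01, -3.49102884e-04,
        5.67700452e-03,  5.39400929e-06]), 'tcp_pos': array([ 0.15686307, -0.60442831,  0.23028135]), 'tool_rot': array([-8.97993906e-04,  9.91957529e-01,  1.26567981e-01,  7.91987560e-07]), 'ft_force': array([-0.09408195, -0.28459717, -0.15303451]), 'torque': array([-0.01006071,  0.02063108, -0.0108688 ]), 'gripper_force': 0.0, 'width': 0.08551444873957002}
```

View pics/scene0.png

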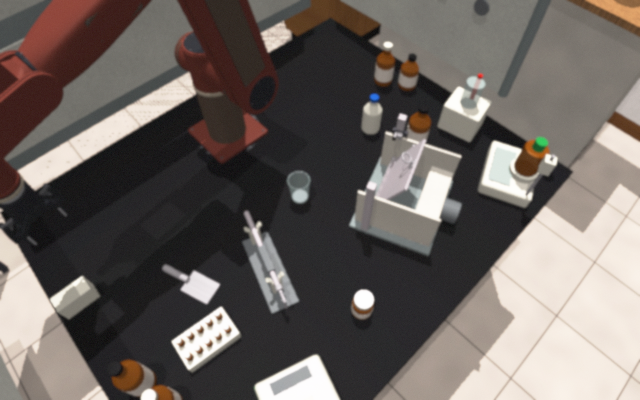

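View pics/top0.png

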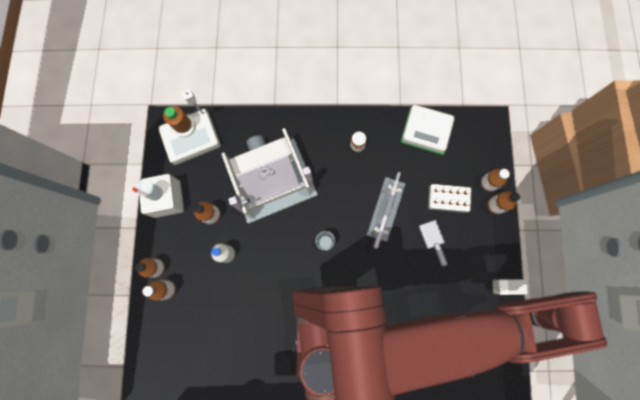

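The top view shows the cradle with the pole around (388,210) and the vent around (270,178), with its ring near (267,172). The scene view shows the pole from (247,215) to (285,300) and the vent at (408,190). I'll enlarge both.

```bash
cat > h.py <<'E'
import numpy as np, cv2
from cell import bot
def ray(n,p):
    c=bot.calibration(n); K=c["intrinsics"]; d=np.array([c["k1"],0,0,0,0.])
    u=cv2.undistortPoints(np.array([[p]],float),K,d)[0,0]
    R=c["R"]; return -R.T@c["t"], R.T@np.array([u[0],u[1],1.])
def plane(n,p,z):
    o,d=ray(n,p); return o+d*(z-o[2])/d[2]
def tri(p,q):
    o1,d1=ray("scene",p); o2,d2=ray("top",q)
    s=np.linalg.lstsq(np.stack([d1,-d2],1),o2-o1,rcond=None)[0]
    a,b=o1+d1*s[0],o2+d2*s[1]; return (a+b)/2,np.linalg.norm(a-b)
def proj(n,X):
    c=bot.calibration(n); r=cv2.Rodrigues(c["R"])[0]
    return cv2.projectPoints(np.array([X],float),r,c["t"],c["intrinsics"],np.array([c["k1"],0,0,0,0.]))[0][0,0]
def crop(im,x,y,w,h,s):
    o=cv2.resize(im[y:y+h,x:x+w],None,fx=s,fy=s,interpolation=cv2.INTER_CUBIC)
    for i in range(0,w,10): cv2.putText(o,str(x+i),(i*s,8),0,.3,(0,0,255),1); cv2.line(o,(i*s,10),(i*s,14),(0,0,255),1)
    for i in range(0,h,10): cv2.putText(o,str(y+i),(0,i*s+4),0,.3,(0,0,255),1)
    return o
E
python3 - <<'E'
from h import *
t=cv2.imread("pics/top0.png"); s=cv2.imread("pics/scene0.png")
a=crop(t,220,125,100,100,4);b=crop(t,340,160,100,100,4)
c=crop(s,345,105,120,150,4)[:600];d=crop(s,230,200,80,120,4)
o=np.zeros((600,800,3),np.uint8); o[:400,:400]=a;o[:400,400:]=b
cv2.imwrite("pics/c1.png",o[:400])
o=np.zeros((600,800,3),np.uint8); o[:,:480]=c;o[:480,480:]=d
cv2.imwrite("pics/c2.png",o)
E
```

```text
(no output)
```

View pics/c1.png

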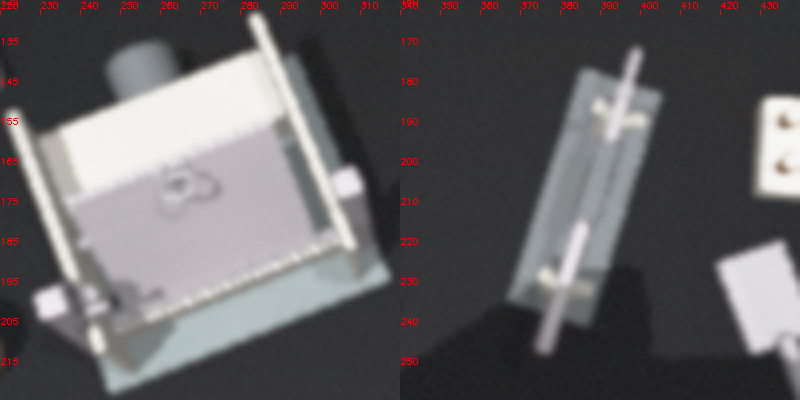

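View pics/c2.png

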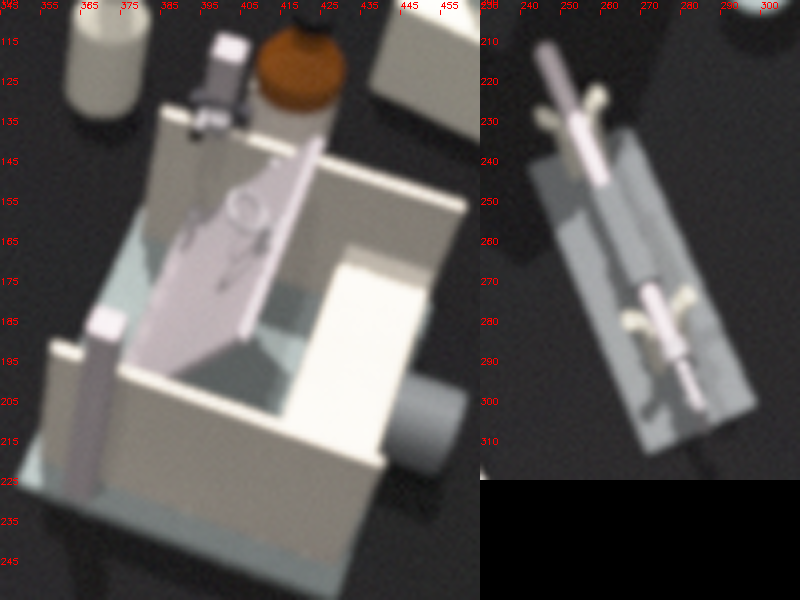

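The hook bend sits at top (399,172) and scene (285,302), and the tail at top (376,248) and scene (246,211). The post tops are at top (232,200) and (307,170), and the ring is near top (265.5,171.5) and scene (407,157.5).

```bash
python3 - <<'E'
from h import *
np.set_printoptions(precision=4,suppress=True)
P=dict(tail=((246.2,211),(375.8,247.8)),bend=((285,302),(399.2,172)),postL=((402.5,117),(232,200.5)),postR=((371.3,185.8),(306.7,170.5)),ring=((406.8,157.5),(265.5,171.5)))
for k,(a,b) in P.items(): print(k,*tri(a,b))
for k,z in(("tail",.08),("bend",.08),("postL",.23),("postR",.23)): print(k,plane("scene",P[k][0],z),plane("top",P[k][1],z))
# grip corners in scene: bright/dark transitions along pole
for k,a in dict(gripA=(230+120/4,200+185/4),gripB=(230+170/4,200+283/4)).items(): print(k,plane("scene",a,.088))
for k,b in dict(gripA=(340+180/4,160+225/4),gripB=(340+212/4,160+140/4)).items(): print(k,plane("top",b,.088))
E
```

```text
tail [ 0.3602 -0.1799  0.0902] 0.0038736056655760093
bend [ 0.6413 -0.2737  0.0882] 0.00027782543217191993
postL [0.5033 0.3096 0.2309] 7.768035673738021e-05
postR [0.607  0.0623 0.2327] 0.0009581432029742807
ring [0.6062 0.2037 0.226 ] 0.004524965190019302
tail [ 0.3552 -0.1755  0.08  ] [ 0.36   -0.1827  0.08  ]
bend [ 0.6387 -0.2721  0.08  ] [ 0.6434 -0.2752  0.08  ]
postL [0.5028 0.3103 0.23  ] [0.5035 0.3098 0.23  ]
postR [0.6061 0.0643 0.23  ] [0.6074 0.0621 0.23  ]
gripA [ 0.4753 -0.22    0.088 ]
gripB [ 0.5541 -0.2415  0.088 ]
gripA [ 0.4743 -0.2173  0.088 ]
gripB [ 0.5536 -0.2485  0.088 ]
```

```bash
cat >> h.py <<'E'
def plan(target,yaw_deg,s=None):
    """units of shift (tool axes now) and of turn to reach target / tool-x heading"""
    from scipy.spatial.transform import Rotation as Ro
    s=s or bot.state(); q=s["tool_rot"]; R=Ro.from_quat([q[1],q[2],q[3],q[0]]).as_matrix()
    d=np.array(target)-s["tcp_pos"]; h=np.degrees(np.arctan2(R[1,0],R[0,0]))
    print("t",round(s["time"],2),"tcp",s["tcp_pos"].round(4),"head",round(h,2),"zaxis",R[:,2].round(3),"shift",(R.T@d/.05).round(3),"turn",round(-(yaw_deg-h)/10,3),"w",round(s["width"],4),"F",s["ft_force"].round(2))
E
python3 -m jog '[[[1,-0.61,0],0,85],[[1,-0.61,0],0,85],[[1,-0.61,0],0,85],[[1,-0.61,0],0,85],[[1,-0.61,0],0,85]]' 40
python3 -m jog '[[[1,-0.61,0],0,85],[[1,-0.61,0],0,85],[[1,-0.61,0],1,85],[[0.8,0,0],1,85],[[0,0,0],1,85]]'
python3 -c "
from h import *
plan([.515,-.232,.15],-18.5)"
```

```text
time: 0.72
tcp_pos: [0.3615, -0.3929, 0.231]
tool_rot: [-0.0, 0.992, 0.126, -0.0]
ft_force: [0.5, -0.6, -0.2]
width: 0.0848
gripper_force: 0.0
time: 1.35
tcp_pos: [0.5236, -0.2646, 0.2304]
tool_rot: [-0.0, 0.991, -0.133, -0.0]
ft_force: [-0.5, 0.7, 0.2]
width: 0.0852
gripper_force: 0.0
t 1.35 tcp [ 0.5236 -0.2646  0.2304] head -15.32 zaxis [-0.     0.001 -1.   ] shift [-0.337 -0.583  1.609] turn 0.318 w 0.0852 F [-0.47  0.74  0.17]
```

```bash
python3 -m jog '[[[-0.33,-0.58,0.5],0,85],[[0,0,0.5],0.32,85],[[0,0,0.6],0,85],[[0,0,0],0,85]]'
python3 - <<'E'
from h import *
plan([.515,-.232,.061],-18.5)
im=bot.read_camera("scene")[:,:,::-1]
cv2.imwrite("pics/p3.png",crop(im,210,120,120,120,5))
E
```

```text
time: 1.85
tcp_pos: [0.5112, -0.2325, 0.1482]
tool_rot: [-0.001, 0.987, -0.16, -0.003]
ft_force: [0.6, 0.0, 1.1]
width: 0.0849
gripper_force: 0.0
t 1.85 tcp [ 0.5112 -0.2325  0.1482] head -18.37 zaxis [-0.005  0.003 -1.   ] shift [ 0.079 -0.031  1.745] turn 0.013 w 0.0849 F [0.56 0.04 1.11]
```

View pics/p3.png

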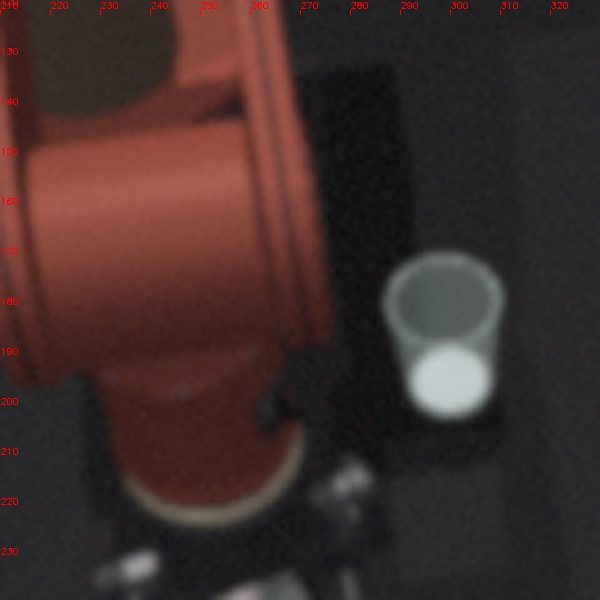

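The wrist covers most of the crop, but the fingers at (237,233) and (280,216) straddle the pole. I'll descend and grip.

```bash
python3 -m jog '[[[0.08,-0.03,0.5],0,85],[[0,0,0.5],0,85],[[0,0,0.5],0,85],[[0,0,0.24],0,85],[[0,0,0],0,85]]'
python3 -m jog '[[[0,0,0],0,40],[[0,0,0],0,10],[[0,0,0],0,10],[[0,0,0],0,10],[[0,0,0],0,10]]' 60
python3 -c "
from h import *
plan([.515,-.232,.061],-18.5)"
```

```text
time: 2.52
tcp_pos: [0.5176, -0.2339, 0.0645]
tool_rot: [-0.0, 0.987, -0.16, -0.0]
ft_force: [-0.4, 0.7, 1.3]
width: 0.0851
gripper_force: 0.0
time: 3.15
tcp_pos: [0.518, -0.234, 0.0649]
tool_rot: [0.0, 0.987, -0.16, 0.0]
ft_force: [-0.6, -0.3, 4.6]
width: 0.0186
gripper_force: 59.1
t 3.15 tcp [ 0.518  -0.234   0.0649] head -18.38 zaxis [ 0.001 -0.001 -1.   ] shift [-0.07  -0.019  0.079] turn 0.012 w 0.0186 F [-0.64 -0.28  4.55]
```

```bash
python3 -m jog '[[[0,0,0],0,10],[[0,0,-0.3],0,10],[[0,0,-0.8],0,10],[[0,0,-1],0,10],[[0,0,-1],0,10]]' 100
python3 -m jog '[[[0,0,-1],0,10],[[0,0,-0.7],0,10],[[0,0,0],0,10]]'
python3 - <<'E'
from h import *
plan([.518,-.234,.0649],-18.38)
t=bot.read_camera("top")[:,:,::-1]; s=bot.read_camera("scene")[:,:,::-1]
cv2.imwrite("pics/topA.png",t);cv2.imwrite("pics/sceneA.png",s)
# flap/ring enlargements
o=np.hstack([crop(t,250,150,40,50,10),crop(s,385,130,40,50,10)]); cv2.imwrite("pics/p4.png",o)
E
```

```text
time: 3.78
tcp_pos: [0.517, -0.2334, 0.2208]
tool_rot: [-0.0, 0.987, -0.16, -0.0]
ft_force: [1.1, -0.8, -1.2]
width: 0.0182
gripper_force: 97.8
time: 4.15
tcp_pos: [0.5188, -0.2345, 0.3085]
tool_rot: [0.001, 0.987, -0.16, 0.003]
ft_force: [0.2, -0.6, -1.7]
width: 0.0184
gripper_force: 97.7
t 4.15 tcp [ 0.5188 -0.2345  0.3085] head -18.38 zaxis [ 0.006 -0.004 -1.   ] shift [-0.051 -0.012  4.871] turn 0.0 w 0.0184 F [ 0.2  -0.56 -1.68]
```

View pics/p4.png

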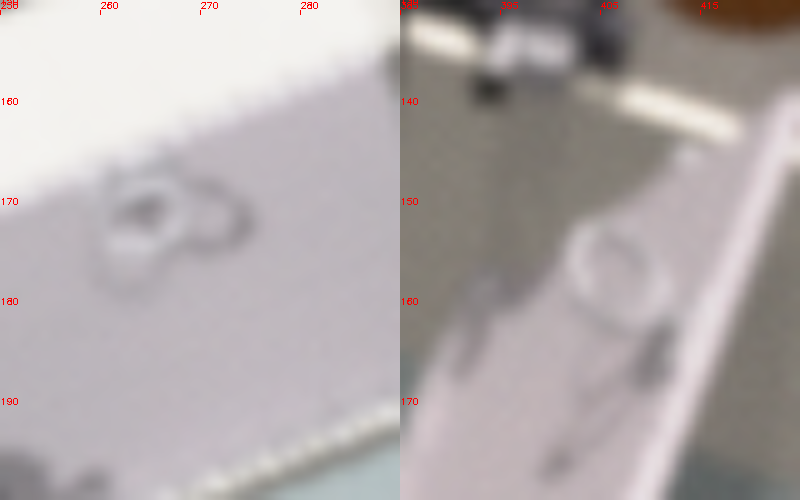

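View pics/sceneA.png

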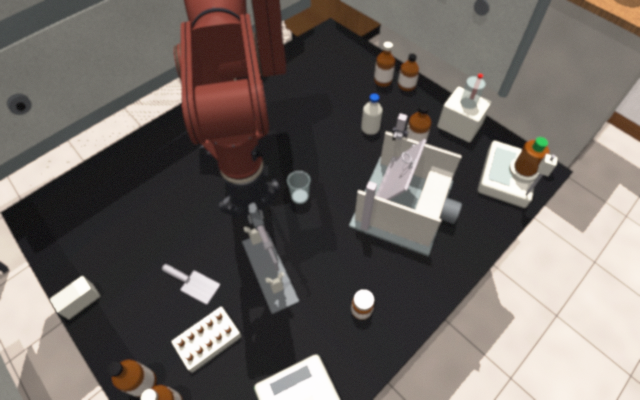

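The pole is held, and the hook points away along the cradle. The ring centre is at about top (264.6,171.3) and scene (406.8,157.6).

```bash
python3 - <<'E'
from h import *
np.set_printoptions(precision=4,suppress=True)
print(tri((406.8,157.6),(264.6,171.3)))
for z in(.215,.219): print(plane("scene",(406.8,157.6),z),plane("top",(264.6,171.3),z))
L=np.array([.5033,.3096]);R=np.array([.607,.0623]);y=(L-R)/np.linalg.norm(L-R);x=np.array([y[1],-y[0]]);M=(L+R)/2
print("heading",np.degrees(np.arctan2(x[1],x[0])),M)
# hinge line ends, seen as flap bottom edge in top view
a,b=[plane("top",p,.065)[:2] for p in((220+150/4,125+320/4),(220+340/4,125+237/4))]
for p in(a,b): print("hinge edge",p,"rel posts",(p-M)@x,(p-M)@y)
# flap top corners, top view c1 (70,195),(278,122): hinge-relative
for z in(.21,.22):
  for p in((220+70/4,125+195/4),(220+278/4,125+122/4)): q=plane("top",p,z)[:2]; print("flaptop",z,(q-M)@x,(q-M)@y)
r=tri((406.8,157.6),(264.6,171.3))[0][:2]; print("ring rel posts",(r-M)@x,(r-M)@y)
for z in(.215,.219):
  for n,p in(("scene",(406.8,157.6)),("top",(264.6,171.3))): q=plane(n,p,z)[:2];print(z,n,(q-M)@x,(q-M)@y)
# vent heading from cheek top edges, z .162 (top view c1)
for u,v in(((10,112),(98,350)),((255,15),(350,248))):
  p,q=[plane("top",(220+i/4,125+j/4),.162)[:2] for i,j in(u,v)]; print("cheek",np.degrees(np.arctan2(*(p-q)[::-1])),np.linalg.norm(p-q))
E
```

```text
(array([0.6064, 0.206 , 0.2243]), np.float64(0.001777774980774207))
[0.6031 0.2138 0.215 ] [0.6083 0.207  0.215 ]
[0.6047 0.2108 0.219 ] [0.6072 0.2063 0.219 ]
heading 22.7497051371721 [0.5552 0.186 ]
hinge edge [0.518  0.2554] rel posts -0.007407357197083356 0.07840143798347513
hinge edge [0.5984 0.0786] rel posts -0.00167203785501914 -0.11572394747792768
flaptop 0.21 0.0865094263822673 0.08839164118612983
flaptop 0.21 0.07833480417165488 -0.10031841018138118
flaptop 0.22 0.08314576008391608 0.08711558191599682
flaptop 0.22 0.07503359754689093 -0.10015259630956891
ring rel posts 0.05505558913519391 -0.001304013410868811
0.215 scene 0.05495863016719209 0.007110032450437412
0.215 top 0.057141854694975826 -0.001158793244304953
0.219 scene 0.05531582800522235 0.003744845518014933
0.219 top 0.055881327823031825 -0.00139643433172831
cheek 22.563448968004334 0.23415815562050912
cheek 22.537294998135167 0.2343077257741137
```

```bash
python3 -m jog '[[[-0.38,-0.9,0],0,10],[[-0.38,-0.9,0],0,10],[[-0.38,-0.9,0],0,10],[[-0.38,-0.9,0],0,10],[[-0.38,-0.9,0],0,10]]'
python3 -m jog '[[[-0.38,-0.9,0],0,10],[[-0.38,-0.9,0],0,10],[[-0.38,-0.9,0],0,10],[[0,0,0],-0.5,10],[[0,0,0],-0.8,10]]'
python3 -m jog '[[[0,0,0],-0.8,10],[[0,0,0],-0.8,10],[[0,0,0],-0.8,10],[[0,0,0],-0.4,10],[[0,0,0],0,10]]'
python3 - <<'E'
from h import *
plan([.489,.158,.3],22.6)
t=bot.read_camera("top")[:,:,::-1]; s=bot.read_camera("scene")[:,:,::-1]
cv2.imwrite("pics/topB.png",t);cv2.imwrite("pics/sceneB.png",s)
o=np.hstack([crop(t,240,140,50,70,8),crop(s,375,115,50,70,8)]); cv2.imwrite("pics/p5.png",o)
E
```

```text
time: 4.88
tcp_pos: [0.4968, 0.0114, 0.3016]
tool_rot: [0.0, 0.987, -0.16, -0.002]
ft_force: [0.5, -0.1, -1.7]
width: 0.0183
gripper_force: 98.0
time: 5.5
tcp_pos: [0.4853, 0.1565, 0.3014]
tool_rot: [0.001, 0.999, -0.044, -0.002]
ft_force: [-0.3, 0.0, -1.1]
width: 0.0184
gripper_force: 98.1
time: 6.12
tcp_pos: [0.4857, 0.1556, 0.3018]
tool_rot: [-0.0, 0.981, 0.196, -0.002]
ft_force: [-0.8, -0.6, -0.8]
width: 0.0183
gripper_force: 98.0
t 6.12 tcp [0.4857 0.1556 0.3018] head 22.58 zaxis [-0.004 -0.001 -1.   ] shift [ 0.079 -0.019  0.037] turn -0.002 w 0.0183 F [-0.76 -0.62 -0.77]
```

View pics/p5.png

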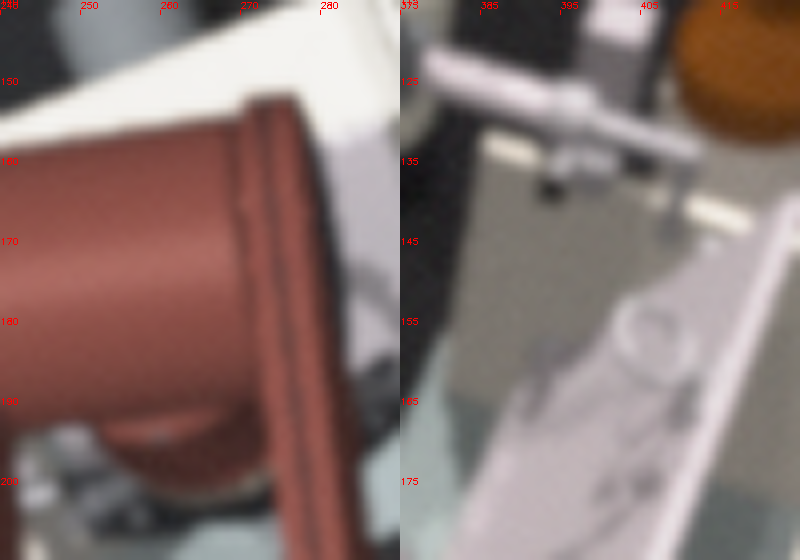

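The top view is covered by the arm. In the scene view the hook bend is at (410.6,133.8), the tip at (409,144.3) and the ring at (406.9,157.5).

```bash
python3 - <<'E'
from h import *
np.set_printoptions(precision=4,suppress=True)
p=np.array([.4857,.1556]);h=np.radians(22.58);x=np.array([np.cos(h),np.sin(h)]);y=np.array([-x[1],x[0]])
for d in(.127,.130):
  t=p+d*x; print(d,proj("scene",[*t,.273]),proj("scene",[*t,.321]))
tip=plane("scene",(409,144.2),.274)[:2]; bend=plane("scene",(410.6,133.8),.319)[:2]
for n,q in(("tip",tip),("bend",bend)): print(n,q,"ahead",(q-p)@x,"left",(q-p)@y)
for z in (.219,.222):
  r=plane("scene",(406.8,157.6),z)[:2];print("ring",r,"ahead",(r-p)@x,"left",(r-p)@y)
r=np.array([.6065,.207]);print("ring used",(r-p)@x,(r-p)@y)
E
```

```text
0.127 [408.0816 145.6026] [411.2185 133.2423]
0.13 [409.1723 145.9597] [412.3514 133.6056]
tip [0.602  0.2091] ahead 0.12788204010847887 left 0.004746036207786013
bend [0.6022 0.2034] ahead 0.12589679459470796 left -0.0005875868821388977
ring [0.6047 0.2108] ahead 0.13108433717750723 left 0.005265241712449617
ring [0.6059 0.2086] ahead 0.13135970991417797 left 0.0027421560747194484
ring used 0.13127620623087505 0.0010759542874883427
```

```bash
python3 -m jog '[[[0.07,-0.01,0.3],0,10],[[0,0,0.3],0,10],[[0,0,0.15],0,10],[[0,0,0],0,10],[[0,0,0],0,10]]'
python3 - <<'E'
from h import *
plan([.489,.157,.215],22.6)
s=bot.read_camera("scene")[:,:,::-1]
cv2.imwrite("pics/sceneC.png",s)
cv2.imwrite("pics/p6.png",crop(s,385,120,45,50,12))
E
```

```text
time: 6.85
tcp_pos: [0.4901, 0.1576, 0.2672]
tool_rot: [0.0, 0.981, 0.196, 0.0]
ft_force: [0.1, -0.6, -1.1]
width: 0.018
gripper_force: 98.0
t 6.85 tcp [0.4901 0.1576 0.2672] head 22.61 zaxis [ 0.001  0.    -1.   ] shift [-0.026  0.003  1.044] turn 0.001 w 0.018 F [ 0.05 -0.6  -1.12]
```

View pics/p6.png

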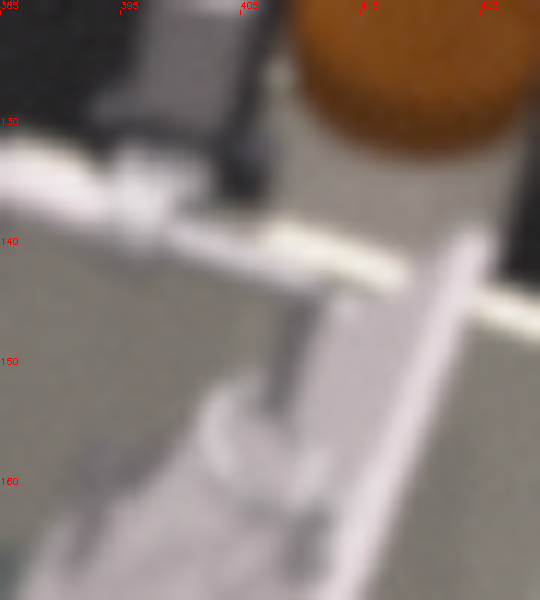

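The finger at (408.5,154) is entering the ring opening, centred at (406.8,157.6). I'll lower it gently and watch the force.

```bash
python3 -m jog '[[[0,0,0.06],0,10],[[0,0,0.06],0,10],[[0,0,0.06],0,10],[[0,0,0.06],0,10],[[0,0,0],0,10]]'
python3 -m jog '[[[0,0,0.06],0,10],[[0,0,0.06],0,10],[[0,0,0.06],0,10],[[0,0,0],0,10],[[0,0,0],0,10]]'
```

```text
time: 7.52
tcp_pos: [0.4897, 0.1576, 0.2544]
tool_rot: [-0.0, 0.981, 0.196, -0.0]
ft_force: [0.3, -0.5, -1.0]
width: 0.0181
gripper_force: 98.0
time: 8.15
tcp_pos: [0.4899, 0.1576, 0.2459]
tool_rot: [-0.0, 0.981, 0.196, 0.0]
ft_force: [-0.5, -0.2, -2.1]
width: 0.018
gripper_force: 98.0
```

```bash
python3 -m jog '[[[0,0,0.07],0,10],[[0,0,0.07],0,10],[[0,0,0.06],0,10],[[0,0,0],0,10],[[0,0,0],0,10]]'
python3 -m jog '[[[0,0,0.06],0,10],[[0,0,0.06],0,10],[[0,0,0],0,10],[[0,0,0],0,10]]'
python3 - <<'E'
from h import *
plan([.489,.157,.226],22.6)
s=bot.read_camera("scene")[:,:,::-1]
cv2.imwrite("pics/sceneD.png",s)
cv2.imwrite("pics/p7.png",crop(s,385,120,45,50,12))
E
```

```text
time: 8.78
tcp_pos: [0.4899, 0.1576, 0.2359]
tool_rot: [0.0, 0.981, 0.196, 0.0]
ft_force: [-0.9, 0.1, -1.2]
width: 0.018
gripper_force: 98.0
time: 9.28
tcp_pos: [0.4899, 0.1576, 0.2298]
tool_rot: [0.0, 0.981, 0.196, -0.0]
ft_force: [-0.6, 0.0, -1.5]
width: 0.0184
gripper_force: 98.0
t 9.28 tcp [0.4899 0.1576 0.2298] head 22.62 zaxis [-0. -0. -1.] shift [-0.021  0.004  0.076] turn 0.002 w 0.0184 F [-0.62  0.03 -1.46]
```

View pics/p7.png

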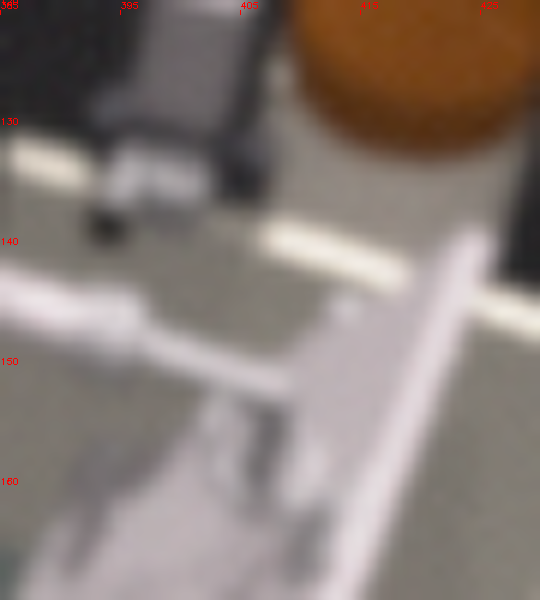

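The finger stands inside the ring, with the bend at (409,152) and the finger reaching (406.5,160). Now I'll pull gently.

```bash
python3 -m jog '[[[-0.05,0,0],0,10],[[-0.05,0,0],0,10],[[-0.05,0,0],0,10],[[-0.06,0,0],0,10],[[-0.06,0,0],0,10]]'
python3 -m jog '[[[-0.07,0,0],0,10],[[-0.08,0,0],0,10],[[-0.08,0,0],0,10],[[-0.08,0,0],0,10],[[-0.08,0,0],0,10]]'
```

```text
time: 9.95
tcp_pos: [0.4778, 0.1526, 0.2304]
tool_rot: [-0.0, 0.981, 0.196, 0.001]
ft_force: [2.2, 1.2, -0.8]
width: 0.0183
gripper_force: 98.1
time: 10.58
tcp_pos: [0.4591, 0.1448, 0.2297]
tool_rot: [-0.0, 0.981, 0.196, -0.0]
ft_force: [0.6, 0.7, -0.7]
width: 0.0185
gripper_force: 98.1
```

```bash
python3 -m jog '[[[-0.08,0,0],0,10],[[-0.08,0,0],0,10],[[-0.08,0,0],0,10],[[-0.07,0,0],0,10],[[-0.07,0,0],0,10]]'
python3 -c "
from h import *
plan([.4899,.1576,.2298],22.6)
s=bot.read_camera('scene')[:,:,::-1];cv2.imwrite('pics/sceneE.png',s)"
python3 -m jog '[[[-0.05,0,0],0,10],[[-0.04,0,0],0,10]]'
```

```text
time: 11.2
tcp_pos: [0.4416, 0.1375, 0.2297]
tool_rot: [0.0, 0.981, 0.196, -0.0]
ft_force: [0.9, 1.3, -1.2]
width: 0.0184
gripper_force: 98.1
t 11.2 tcp [0.4416 0.1375 0.2297] head 22.61 zaxis [-0. -0. -1.] shift [ 1.046e+00 -0.000e+00 -1.000e-03] turn 0.001 w 0.0184 F [ 0.86  1.29 -1.24]
time: 11.5
tcp_pos: [0.4375, 0.1358, 0.2296]
tool_rot: [0.0, 0.981, 0.196, -0.0]
ft_force: [1.2, 0.4, -1.0]
width: 0.0182
gripper_force: 98.1
```

```bash
python3 -m jog '[[[-0.04,0,0],0,10],[[-0.04,0,0],0,10],[[-0.04,0,0],0,10],[[-0.04,0,0],0,10]]'
python3 -m jog '[[[-0.03,0,0],0,10],[[-0.03,0,0],0,10],[[-0.03,0,0],0,10]]'
```

```text
time: 12.0
tcp_pos: [0.4302, 0.1328, 0.2297]
tool_rot: [-0.0, 0.981, 0.196, -0.0]
ft_force: [1.7, 0.8, -2.0]
width: 0.0182
gripper_force: 98.0
time: 12.38
tcp_pos: [0.4261, 0.1311, 0.2298]
tool_rot: [-0.0, 0.981, 0.196, 0.0]
ft_force: [0.7, 1.2, -1.7]
width: 0.0182
gripper_force: 98.0
```

```bash
for i in 1; do python3 -m jog '[[[-0.03,0,0],0,10],[[-0.03,0,0],0,10]]'; done
python3 -m jog '[[[-0.03,0,0],0,10],[[-0.03,0,0],0,10]]'
python3 -m jog '[[[-0.02,0,0],0,10],[[-0.02,0,0],0,10]]'
```

```text
time: 12.62
tcp_pos: [0.4233, 0.1299, 0.2298]
tool_rot: [-0.0, 0.981, 0.196, 0.0]
ft_force: [0.9, 0.5, -2.6]
width: 0.0185
gripper_force: 98.0
time: 12.88
tcp_pos: [0.421, 0.1289, 0.2299]
tool_rot: [-0.0, 0.981, 0.196, 0.001]
ft_force: [4.5, 1.7, -4.2]
width: 0.0183
gripper_force: 97.8
time: 13.12
tcp_pos: [0.4196, 0.1284, 0.23]
tool_rot: [-0.0, 0.981, 0.196, 0.001]
ft_force: [7.0, 3.7, -3.1]
width: 0.0186
gripper_force: 97.7
```

```bash
python3 -m jog '[[[0,0,0.01],0,10]]'; python3 -m jog '[[[-0.02,0,0.01],0,10],[[0,0,0],0,10]]' | grep -E "tcp_pos|ft"
```

```text
time: 13.25
tcp_pos: [0.4195, 0.1284, 0.2296]
tool_rot: [-0.0, 0.981, 0.196, 0.001]
ft_force: [3.6, 2.7, -2.7]
width: 0.0182
gripper_force: 97.9
tcp_pos: [0.4188, 0.128, 0.2294]
ft_force: [5.8, 3.4, -2.4]
```

```bash
python3 - <<'E'
from h import *
s=bot.read_camera('scene')[:,:,::-1];cv2.imwrite('pics/sceneF.png',s)
plan([.4899,.1576,.2298],22.6)
# flap top edge right corner: bright sliver; rows of lilac flap right edge in scene, before/after
for f in("sceneD","sceneE","sceneF"):
    im=cv2.imread(f"pics/{f}.png").astype(int); 
    for v in(160,170): print(f,v,[tuple(im[v,u]) [::-1] for u in range(380,424,4)])
E
```

```text
t 13.55 tcp [0.4188 0.128  0.2294] head 22.62 zaxis [ 0.003  0.001 -1.   ] shift [ 1.539e+00  1.000e-03 -4.000e-03] turn 0.002 w 0.0185 F [ 5.17  3.09 -2.71]
sceneD 160 [(np.int64(136), np.int64(138), np.int64(134)), (np.int64(122), np.int64(117), np.int64(110)), (np.int64(123), np.int64(118), np.int64(109)), (np.int64(115), np.int64(109), np.int64(110)), (np.int64(135), np.int64(129), np.int64(130)), (np.int64(185), np.int64(174), np.int64(179)), (np.int64(168), np.int64(162), np.int64(166)), (np.int64(175), np.int64(166), np.int64(169)), (np.int64(194), np.int64(186), np.int64(188)), (np.int64(227), np.int64(219), np.int64(222)), (np.int64(125), np.int64(119), np.int64(112))]
sceneD 170 [(np.int64(149), np.int64(157), np.int64(155)), (np.int64(95), np.int64(98), np.int64(97)), (np.int64(184), np.int64(174), np.int64(177)), (np.int64(178), np.int64(167), np.int64(171)), (np.int64(176), np.int64(165), np.int64(169)), (np.int64(187), np.int64(178), np.int64(180)), (np.int64(148), np.int64(140), np.int64(143)), (np.int64(183), np.int64(171), np.int64(173)), (np.int64(226), np.int64(217
[... 1525 characters left out ...]
), np.int64(127), np.int64(118)), (np.int64(132), np.int64(126), np.int64(118)), (np.int64(130), np.int64(124), np.int64(114)), (np.int64(131), np.int64(127), np.int64(118))]
sceneF 170 [(np.int64(172), np.int64(180), np.int64(179)), (np.int64(227), np.int64(220), np.int64(222)), (np.int64(130), np.int64(123), np.int64(124)), (np.int64(103), np.int64(103), np.int64(101)), (np.int64(96), np.int64(99), np.int64(99)), (np.int64(108), np.int64(107), np.int64(103)), (np.int64(130), np.int64(125), np.int64(117)), (np.int64(133), np.int64(127), np.int64(119)), (np.int64(134), np.int64(128), np.int64(119)), (np.int64(133), np.int64(127), np.int64(118)), (np.int64(132), np.int64(128), np.int64(117))]
```

```bash
j(){ grep -E "tcp_pos|ft"; }
python3 -m jog '[[[-0.02,0,0.003],0,10],[[0,0,0],0,10]]' | j
python3 -m jog '[[[-0.02,0,0.003],0,10],[[0,0,0],0,10]]' | j
```

```text
tcp_pos: [0.4179, 0.1276, 0.2292]
ft_force: [4.9, 2.7, -2.7]
tcp_pos: [0.4169, 0.1272, 0.229]
ft_force: [5.0, 1.8, -2.4]
```

```bash
j(){ grep -E "tcp_pos|ft"; }
python3 -m jog '[[[-0.02,0,0.003],0,10],[[0,0,0],0,10]]' | j
python3 -m jog '[[[-0.02,0,0.003],0,10],[[0,0,0],0,10]]' | j
```

```text
tcp_pos: [0.4158, 0.1268, 0.2288]
ft_force: [4.0, 2.7, -2.3]
tcp_pos: [0.4145, 0.1262, 0.2285]
ft_force: [4.1, 0.9, -1.3]
```

```bash
j(){ grep -E "tcp_pos|ft"; }
python3 -m jog '[[[-0.02,0,0.003],0,10],[[0,0,0],0,10]]' | j
python3 -m jog '[[[-0.02,0,0.003],0,10],[[0,0,0],0,10]]' | j
python3 -m jog '[[[-0.02,0,0.003],0,10],[[0,0,0],0,10]]' | j
```

```text
tcp_pos: [0.4131, 0.1256, 0.2281]
ft_force: [1.7, 1.1, -0.1]
tcp_pos: [0.412, 0.1251, 0.2278]
ft_force: [1.2, 1.9, 0.2]
tcp_pos: [0.411, 0.1247, 0.2276]
ft_force: [0.6, 0.1, -1.3]
```

```bash
j(){ grep -E "tcp_pos|ft"; }
python3 -m jog '[[[-0.02,0,0.003],0,10],[[0,0,0],0,10]]' | j
python3 -m jog '[[[-0.02,0,0.003],0,10],[[0,0,0],0,10]]' | j
python3 -m jog '[[[-0.01,0,0],0,10],[[0,0,0],0,10]]' | j
```

```text
tcp_pos: [0.4101, 0.1244, 0.2274]
ft_force: [-0.5, 0.7, -1.0]
tcp_pos: [0.4094, 0.1241, 0.2273]
ft_force: [0.4, 0.2, -1.4]
tcp_pos: [0.4091, 0.1239, 0.2275]
ft_force: [-0.4, -0.3, -1.7]
```

```bash
j(){ grep -E "tcp_pos|ft"; }
python3 -m jog '[[[-0.02,0,0],0,10],[[0,0,0],0,10]]' | j
python3 -m jog '[[[-0.02,0,0],0,10],[[0,0,0],0,10]]' | j
python3 - <<'E'
from h import *
s=bot.read_camera('scene')[:,:,::-1].copy();cv2.imwrite('pics/sceneG.png',s)
im=s.astype(int)
for f in("sceneE","sceneF","sceneG"):
    im=cv2.imread(f"pics/{f}.png").astype(int)
    print(f,{v:int(375+np.argmax(im[v,375:420].sum(1))) for v in(150,160,165,170,175)})
E
```

```text
tcp_pos: [0.4082, 0.1236, 0.2275]
ft_force: [-0.3, 1.1, -1.0]
tcp_pos: [0.4076, 0.1233, 0.2276]
ft_force: [4.1, 0.5, -2.6]
sceneE {150: 403, 160: 399, 165: 397, 170: 395, 175: 393}
sceneF {150: 393, 160: 389, 165: 387, 170: 385, 175: 383}
sceneG {150: 388, 160: 384, 165: 382, 170: 380, 175: 378}
```

```bash
j(){ grep -E "tcp_pos|ft"; }
python3 -m jog '[[[0.04,0,0],0,10],[[0.04,0,0],0,10],[[0.04,0,0],0,10],[[0.03,0,0],0,10],[[0,0,0],0,10]]' | j
python3 -m jog '[[[0,0,-0.08],0,10],[[0,0,-0.1],0,10],[[0,0,-0.1],0,10],[[0,0,0],0,10]]' | j
python3 - <<'E'
from h import *
s=bot.read_camera('scene')[:,:,::-1].copy();cv2.imwrite('pics/sceneH.png',s)
im=s.astype(int); print({v:int(375+np.argmax(im[v,375:420].sum(1))) for v in(150,160,165,170,175)})
E
```

```text
tcp_pos: [0.4142, 0.1261, 0.2274]
ft_force: [-0.8, -0.2, -0.2]
tcp_pos: [0.4146, 0.1261, 0.2422]
ft_force: [0.4, 0.2, -1.5]
{150: 388, 160: 384, 165: 382, 170: 380, 175: 378}
```

```bash
j(){ grep -E "tcp_pos|ft"; }
python3 -m jog '[[[0,0,-0.12],0,10],[[0,0,-0.15],0,10],[[0,0,-0.2],0,10],[[0,0,-0.3],0,10],[[0,0,-0.6],0,10]]' | j
python3 -m jog '[[[0,0,0],0.4,10],[[0,0,0],0.8,10],[[0,0,0],0.8,10],[[0,0,0],0.8,10],[[0,0,0],0.8,10]]' | j
python3 -m jog '[[[0,0,0],0.5,10],[[0,0,0],0,10]]' | j
python3 -c "
from h import *
plan([.518,-.234,.3],-18.38)
s=bot.read_camera('scene')[:,:,::-1];im=s.astype(int);cv2.imwrite('pics/sceneI.png',s); print({v:int(375+np.argmax(im[v,375:420].sum(1))) for v in(150,160,165,170,175)})"
```

```text
tcp_pos: [0.4136, 0.126, 0.3103]
ft_force: [-0.7, -0.2, -1.1]
tcp_pos: [0.4144, 0.1261, 0.3111]
ft_force: [0.0, -0.2, -1.5]
tcp_pos: [0.4144, 0.1261, 0.3109]
ft_force: [-0.6, 0.5, -1.7]
t 19.27 tcp [0.4144 0.1261 0.3109] head -18.33 zaxis [ 0.001  0.    -1.   ] shift [4.231 6.185 0.22 ] turn 0.005 w 0.0184 F [-0.58  0.55 -1.72]
{150: 388, 160: 384, 165: 382, 170: 380, 175: 378}
```

```bash
j(){ grep -E "tcp_pos|ft"; }
python3 -m jog '[[[0.4,0.6,0],0,10],[[0.6,0.9,0],0,10],[[0.6,0.9,0],0,10],[[0.6,0.9,0],0,10],[[0.6,0.9,0],0,10]]' | j
python3 -m jog '[[[0.6,0.9,0],0,10],[[0.5,0.7,0],0,10],[[0.3,0.38,0],0,10],[[0,0,0],0,10],[[0,0,0],0,10]]' | j
python3 -c "
from h import *
plan([.518,-.234,.0649],-18.38)"
```

```text
tcp_pos: [0.4812, -0.1192, 0.3105]
ft_force: [0.8, 1.2, -0.7]
tcp_pos: [0.5159, -0.2328, 0.3099]
ft_force: [-0.2, 0.8, -1.3]
t 20.57 tcp [ 0.5159 -0.2328  0.3099] head -18.33 zaxis [-0.     0.001 -1.   ] shift [0.05  0.011 4.901] turn 0.005 w 0.0183 F [-0.23  0.84 -1.26]
```

```bash
j(){ grep -E "tcp_pos|ft"; }
python3 -m jog '[[[0.05,0.01,0.4],0,10],[[0,0,0.8],0,10],[[0,0,0.9],0,10],[[0,0,0.9],0,10],[[0,0,0.6],0,10]]' | j
python3 -m jog '[[[0,0,0.3],0,10],[[0,0,0.2],0,10],[[0,0,0],0,10],[[0,0,0],0,10]]' | j
python3 -c "
from h import *
plan([.518,-.234,.0649],-18.38)"
```

```text
tcp_pos: [0.5166, -0.2326, 0.1262]
ft_force: [-0.4, 0.3, -1.8]
tcp_pos: [0.5191, -0.2351, 0.1063]
ft_force: [-0.7, 0.7, -1.0]
t 21.7 tcp [ 0.5191 -0.2351  0.1063] head -18.38 zaxis [ 0.002 -0.001 -1.   ] shift [-0.03  -0.015  0.828] turn 0.0 w 0.0183 F [-0.71  0.75 -0.97]
```

```bash
j(){ grep -E "tcp_pos|ft"; }
python3 -m jog '[[[-0.02,-0.015,0.2],0,10],[[0,0,0.2],0,10],[[0,0,0.15],0,10],[[0,0,0.1],0,10],[[0,0,0],0,10]]' | j
python3 -m jog '[[[0,0,0.06],0,10],[[0,0,0.05],0,10],[[0,0,0.03],0,10],[[0,0,0],0,10]]' | j
python3 -c "
from h import *
plan([.518,-.234,.0649],-18.38)"
```

```text
tcp_pos: [0.5172, -0.2334, 0.0718]
ft_force: [0.4, 0.5, -0.9]
tcp_pos: [0.5175, -0.2336, 0.0654]
ft_force: [-0.2, -0.3, -1.4]
t 22.82 tcp [ 0.5175 -0.2336  0.0654] head -18.38 zaxis [-0.  0. -1.] shift [0.012 0.005 0.01 ] turn -0.0 w 0.018 F [-0.24 -0.35 -1.44]
```

```bash
j(){ grep -E "tcp_pos|ft"; }
python3 -m jog '[[[0,0,0.02],0,10],[[0,0,0],0,10]]' | j
python3 -m jog '[[[0,0,0.02],0,10],[[0,0,0],0,10]]' | j
```

```text
tcp_pos: [0.5177, -0.2337, 0.065]
ft_force: [-2.8, 1.2, 3.8]
tcp_pos: [0.5177, -0.2337, 0.0649]
ft_force: [-5.2, 2.6, 10.3]
```

```bash
j(){ grep -E "tcp_pos|ft|width|gripper"; }
python3 -m jog '[[[0,0,-0.03],0,10],[[0,0,0],0,10],[[0,0,0],0,24],[[0,0,0],0,32],[[0,0,0],0,60]]' 30 | j
python3 -m jog '[[[0,0,0],0,85],[[0,0,0],0,85],[[0,0,0],0,85],[[0,0,-0.2],0,85],[[0,0,-0.4],0,85]]' | j
python3 -m jog '[[[0,0,-0.8],0,85],[[0,0,-1],0,85],[[0,0,-1],0,85],[[0,0,-1],0,85],[[0,0,0],0,85]]' | j
python3 -m jog '[[[-0.6,0,0],0,85],[[-1,0,0],0,85],[[-1,0,0],0,85],[[0,0,0],0,85]]' | j
python3 - <<'E'
from h import *
np.set_printoptions(precision=4,suppress=True)
a={n:cv2.imread(f"pics/{n}0.png").astype(int) for n in("scene","top")}
for n in a:
    b=bot.read_camera(n)[:,:,::-1].copy(); cv2.imwrite(f"pics/{n}Z.png",b)
    d=np.abs(b.astype(int)-a[n]).sum(2)
    if n=="scene":
        r=d[200:320,230:310]; print(n,"cradle region changed px",(r>60).sum(),np.argwhere(r>60)[:40].tolist() if (r>60).sum()<60 else "")
    else:
        r=d[165:200,380:410]; print(n,"hook end changed px",(r>60).sum())
    o,base=b.astype(np.uint8),a[n]
    for nm,(x,y,w,h) in (dict(rack=(168,305,75,65),jar=(345,285,35,40),bottle=(405,105,28,40),wash=(358,92,30,45),beaker=(284,168,32,40)) if n=="scene" else {}).items():
        q=d[y:y+h,x:x+w]; print(nm,(q>60).sum())
s=bot.state();print(s["time"])
E
```

```text
tcp_pos: [0.5175, -0.2336, 0.0648]
ft_force: [0.7, 0.5, 0.0]
width: 0.0488
gripper_force: 0.0
tcp_pos: [0.517, -0.2333, 0.0953]
ft_force: [-0.0, 0.1, 0.1]
width: 0.085
gripper_force: 0.0
tcp_pos: [0.5199, -0.2351, 0.2928]
ft_force: [0.1, 0.4, -0.7]
width: 0.0849
gripper_force: 0.0
tcp_pos: [0.3917, -0.1913, 0.2848]
ft_force: [1.2, -0.4, -0.5]
width: 0.0849
gripper_force: 0.0
scene cradle region changed px 1135 
rack 3
jar 0
bottle 38
wash 0
beaker 1
top hook end changed px 260
25.8
```

```bash
j(){ grep -E "tcp_pos"; }
python3 -m jog '[[[0,0.9,0],0,85],[[0,1,0],0,85],[[0,1,0],0,85],[[0,1,0],0,85],[[0,1,0],0,85]]' | j
python3 -m jog '[[[-0.2,1,0],0,85],[[-0.2,1,0],0,85],[[-0.2,1,0],0,85],[[-0.2,1,0],0,85],[[0,0,0],0,85]]' | j
python3 - <<'E'
from h import *
for n,(x,y,w,h) in dict(scene=(230,200,80,120),top=(365,165,45,90)).items():
    a=cv2.imread(f"pics/{n}0.png"); b=bot.read_camera(n)[:,:,::-1].copy(); cv2.imwrite(f"pics/{n}Y.png",b)
    A,B=[cv2.cvtColor(i[y:y+h,x:x+w],cv2.COLOR_BGR2GRAY).astype(np.float32) for i in(a,b)]
    print(n,"changed",(np.abs(A-B)>25).sum(),"shift",cv2.phaseCorrelate(A,B,cv2.createHanningWindow((w,h),cv2.CV_32F)))
    print([cv2.phaseCorrelate(A[s],B[s])[0] for s in(np.s_[:h//2],np.s_[h//2:])])
    if n=="scene":
        print({v:int(375+np.argmax(b[v,375:420].astype(int).sum(1))) for v in(150,160,165,170,175)})
        d=np.abs(a.astype(int)-b).sum(2)
        for nm,(x,y,w,h) in dict(rack=(168,305,75,65),spat=(160,260,60,45),bottle=(405,105,28,40)).items(): print(nm,(d[y:y+h,x:x+w]>75).sum())
E
```

```text
tcp_pos: [0.317, -0.4274, 0.2848]
tcp_pos: [0.2138, -0.6053, 0.283]
scene changed 77 shift ((0.18880772244393285, 0.1530966328643757), 0.8347082549333572)
[(0.3582259997836772, 0.20854543576249895), (-0.14952043274453075, 0.06534681855842095)]
{150: 388, 160: 384, 165: 382, 170: 380, 175: 378}
rack 0
spat 233
bottle 33
top changed 45 shift ((0.40944651106726937, -0.24812535636159794), 0.8683119194595902)
[(0.485546496250695, 0.533181765785212), (0.39077634650806914, 0.5129317174866692)]
```

The pole lies back within about 2 mm of where it started, and the flap is still shut.

```bash
python3 -c "
from cell import bot
print(bot.finish_job())"
```

```text
the job is handed in; nothing more can be done
None
```

The flap is shut on its catch and the pole is back in both forks within about 2 mm of where it lay. The pull read at most about 8 N at the wrist. No bystander was touched, though the spatula was only judged from an image change I put down to the arm's shadow. I handed the job in, and it gave no verdict.

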